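# Fish a lost heat sink out of a deep equipment bay

## Robot

A 7-joint arm with a two-finger parallel gripper is mounted at the origin on a cart in front of the work surface, level with it; the furniture and walls round the work are solid. World frame = base frame: x ahead of the robot, y to its left, z up, the work surface at z = 0. Lengths are in m, angles in rad, forces in N, time in s.
With the tool pointing down it reaches from about 0.4 to 0.85 m from the base axis. Payload 10.4 kg.
Tool frame: the origin (TCP) lies midway between the tips of the shut fingers; the grasp point (between the pads) lies 19 mm behind it; z points along the fingers, y is the line along which they close (so a half turn about z gives the same grasp; the last joint's range is limited). The gripper opens to 85 mm and grips with 20 to 120 N. Pads are 22 mm wide; open, the fingers measure 114 mm over their backs; the gripper's body (76 mm by 85 mm) begins 54 mm behind the grasp point. The pads swing forward as they close: fully open they stand 13 mm farther back than shut.
Start: joints at [1.241, 0.332, -0.065, 1.46, 0.022, 1.35, -0.088], TCP at [0.189, -0.596, 0.231] pointing down, gripper open.
Joint ranges: [-2.6, 2.6], [-0.5, 2.12], [-1.47, 1.34], [0.16, 2.42], [-1.27, 4.41], [0.06, 2.06], [-2.6, 2.6]. Speed limits (rad/s): [2.22, 2.22, 2.79, 2.79, 3.14, 3.14, 3.14].

## Interface

Orientations are given as a unit quaternion [x, y, z, w].
In Python, from workcell import get_obs, camera, camera_params, hand_in gives the robot as it stands.
- The arm moves only by the tool carry_out, never from a script. Its argument "commands" is a list that holds one entry, the list of rows, each a list of 6 numbers: the shift along the tool's x, y, z in units of 40 mm (1.0 is 40 mm), then the turn, a rotation vector about the tool's x, y, z in units of 6 degrees (1.0 is 6 degrees). In form: [[[x, y, z, ax, ay, az], ...]]. A call has 1 to 20 rows; each row shifts and turns the commanded pose from where the row before left it, along the tool's axes as they then stand; what a row does not reach is not made up. A row lasts 1/12 s, in which the tool goes at most 41.7 mm and 7.16 degrees, less where a joint would pass 70% of its speed; a pose out of reach is approached as far as the arm can. A call is refused whole if a number of a shift passes 1 or a number of a turn 1, either way. A call with a gripper value outside its range is refused whole. "hand" is the closure, from -1 (fully open) to 1 (shut), set as the call begins (left out, the last holds). The fingers move at their own pace and stop on an object; "force" is the grip in N (left out, the last holds). Time passes only in rows, so rows that do not move let the fingers close. It gives the time, the measured TCP pose, the force, the opening and the grip force at its end, in the units of the state.
- get_obs(): the state, without advancing time (a new reading comes with each control period).
- camera(name): name is "scene" or "side" or "wrist"; returns the picture (480x640x3 uint8, red, green, blue); there is no depth.
- camera_params(name): a dict with "mtx" (3x3 intrinsics, pixels), "R" (3x3) and "t" (3): a world point X has camera coordinates R X + t. Camera axes: x right, y down, z forward; pixel columns grow to the right and rows downward; lengths in m; the calibration is good to about 2 mm. A picture is of the moment at which its call begins: read the wrist's pose just before it. camera_params takes no time and is no camera call; for the wrist camera it gives the pose at the moment of the call.
- hand_in(): hands the job in; it is judged then, once.
The state is a dict: "clock": time; "joint_pos": joint angles; "joint_velocities": joint speeds; "tau": joint torques, N m; "position": TCP position; "ee_rot": TCP orientation; "ft_force": force on the tool from outside, world axes, zero at the start; "torque": the same for the moment, N m; "grip_width": opening from 0.0 (shut) to 1.0 (fully open); "grasp_force": force on a finger pad.
Only numpy, scipy, OpenCV 4.12 (cv2) and the standard library are available. Lean on these libraries where they do the work, as an engineer would, in place of code of your own. Each camera call takes 0.05 s, during which the arm holds its last target. There are 200 camera calls.

## Task

A small heat sink has slid to the back of the narrow bay at the foot of the tall housing. Take the long-reach picker by its handle, reach in over the heat sink, drop the claw behind it and draw it out with the claw until it lies flat on the open bench in front, a good 3 cm clear of the mouth. Then put the picker down to one side, upright on its foot and claw as it stood, out of the bay and away from the heat sink, without disturbing the capacitor or the transformer.

Things in the scene. Friction and masses are not known exactly. Their poses are not given: they have to be found in the camera images.
- housing: Fixed tall equipment housing, grey sides, bare aluminium front, 124 wide, 165 deep, 260 mm tall. Origin: in the plane of its front, middle of the width, at bench height; +x points into the bay (away from the robot), +z up. The front above the bay is a flat wall, so with the picker fully in, the hand must lean back towards the robot to clear it.
- bay_mouth (a point): Middle of the lower edge of the bay's open mouth, in the housing's front plane, 3 mm above the bench on the steel bay floor; axes as the housing's. The bay is 80 mm wide (y -40 to +40), 92 mm tall and 150 mm deep (x 0 to 150), closed at the back, floor and roof level.
- heat_sink_center (a point): Centre of the small black finned aluminium heat sink, 44 x 36 mm and 22 mm high (fins up), about 60 g, loose. It starts flat on the bay floor with its centre 68 to 88 mm inside the mouth and up to 8 mm off the bay's middle, turned up to 0.3 rad.
- picker_grip (a point): Grasp point on the picker's handle: a black bar 18 mm thick across the tool's y and 24 mm wide, leaning 40 degrees from vertical away from the claw (a hand in line with it points down and towards the claw). 60 mm above the tool's underside; bar goes on 23 mm up, 63 mm down. Foot plate 52 mm wide, 28 mm behind to 36 mm ahead of it. Axes: +x towards the claw, +z up. Loose, 160 g.
- picker_claw (a point): Middle of the lower edge of the picker's claw, a steel three-pronged rake 46 mm wide, 6 mm thick, 43 mm tall, hanging from the end of a 7 mm rod whose middle is 38 mm above the tool's underside. 165 mm ahead of the grasp point (tool +x) and 60 mm below it. The picker stands on the bench on foot and claw, underside level. Axes as the grasp point's.
- big_capacitor_center (a point): Centre of a loose black upright capacitor, diameter 30 mm, 42 mm tall, standing on the bench to the left in front of the housing. Leave it alone.
- transformer_center (a point): Centre of a loose small mains transformer, 53 x 50 x 40 mm, on the bench to the right of the housing. Leave it alone.

How it is judged:
On the way, in this order (a step that is already met when the one before it is completed fails the run):
1. the picker's claw has reached deep into the bay, past the heat sink, and is lowered near the floor behind it (x of picker_claw in the frame of housing between 0.095 and 0.15 m and z of picker_claw in the frame of housing below 0.02 m and x of heat_sink_center in the frame of housing between 0.04 and 0.105 m), for 0.1 s.
2. the claw, touching the heat sink, has drawn its centre out through the mouth (x of heat_sink_center in the frame of housing below 0 m and contact force between picker and heat_sink above 0.01 N).
At the end, for the whole second after the job is handed in: Heat sink at rest, flat (0.1 rad) on the bench, centre at least 45 mm in front of the housing's front plane. Picker at rest, upright (0.1 rad) on the bench on foot and claw, claw out of the bay, over 60 mm from the heat sink's centre and not touching it (x of heat_sink_center in the frame of housing below -0.045 m and angle between each of heat_sink_center, picker_grip's own z axis and vertical below 0.1 rad and height (world z) of heat_sink_center between 0.006 and 0.016 m and linear speed of each of heat_sink, picker below 0.02 m/s and height (world z) of picker_claw below 0.006 m and height (world z) of picker_grip below 0.063 m and horizontal distance between picker_claw and heat_sink_center above 0.06 m and (x of picker_claw in the frame of housing below -0.005 m or y of picker_claw in the frame of housing above 0.06 m or y of picker_claw in the frame of housing below -0.06 m) and contact force between picker and heat_sink below 0.01 N).
It fails at once if the capacitor is moved more than 20 mm or tipped (distance of big_capacitor_center from where it was at the start of the episode above 0.02 m or angle between big_capacitor_center's own z axis and vertical above 0.35 rad).
It fails at once if the transformer is moved more than 20 mm or tipped (distance of transformer_center from where it was at the start of the episode above 0.02 m or angle between transformer_center's own z axis and vertical above 0.35 rad).
It also fails if it takes over 61 s, if anything falls off the work surface, if the arm or the gripper's body presses on something with over 40 N, if the wrist force passes 120 N, or if a joint passes its speed limit or range.

## Working session

There is one attempt and no reset: what is moved stays moved. The work goes in short steps, Python scripts to look and compute and a tool call to move; the robot and the scene stay as the last step left them, time stands still between calls to the robot, and variables do not carry over. Pictures are saved under pics/ and viewed, at most 10 in all, crops included, and the job is handed in when it is done.

Besides the shell and the picture viewer there is one more tool, called after "Emit:" by a JSON object that holds its "fn" and its "kwargs", one argument or row to a line. carry_out: Moves the arm, as the interface text tells. Its arguments: {"type":"object","properties":{"commands":{"type":"array"},"hand":{"type":"number"},"force":{"type":"number"}},"required":["commands"]}

```bash
mkdir -p pics; ls; python3 - <<'E'
from workcell import *
import cv2,numpy as np
o=get_obs();print({k:np.round(v,3).tolist() for k,v in o.items()})
for n in("scene","side"):
    p=camera_params(n);print(n,np.round(p["mtx"],1).tolist(),np.round(p["R"],3).tolist(),np.round(p["t"],3).tolist())
    cv2.imwrite(f"pics/{n}0.png",camera(n)[:,:,::-1])
E
```

```text
pics
{'clock': 0.0, 'joint_pos': [1.241, 0.333, -0.065, 1.461, 0.022, 1.35, -0.089], 'joint_velocities': [0.001, -0.0, -0.001, -0.0, -0.001, -0.0, -0.001], 'tau': [-0.001, -62.545, 0.048, -39.16, 0.016, 0.01, -0.0], 'position': [0.189, -0.595, 0.23], 'ee_rot': [0.988, 0.153, -0.0, -0.001], 'ft_force': [0.275, -0.145, -1.177], 'torque': [0.004, -0.061, 0.045], 'grasp_force': 0.0, 'grip_width': 1.0}
scene [[465.8, 0.0, 316.2], [0.0, 465.8, 239.3], [0.0, 0.0, 1.0]] [[-0.726, -0.688, -0.01], [-0.48, 0.517, -0.709], [0.493, -0.51, -0.705]] [0.39, 0.394, 0.675]
side [[448.1, 0.0, 313.4], [0.0, 448.1, 237.9], [0.0, 0.0, 1.0]] [[0.882, -0.472, 0.011], [-0.387, -0.736, -0.555], [0.27, 0.485, -0.832]] [-0.576, 0.199, 0.791]
```

View pics/scene0.png

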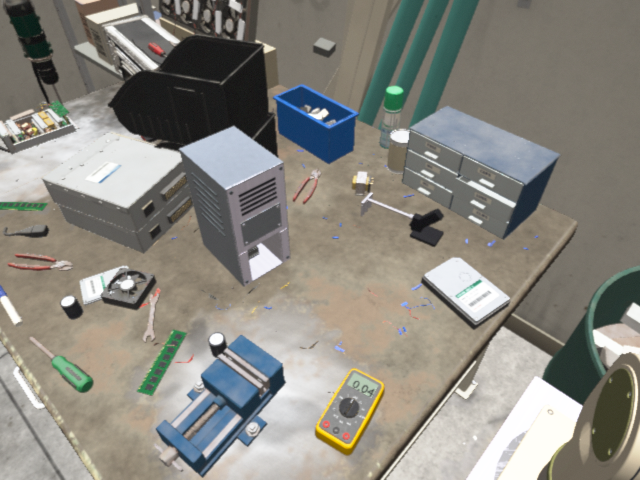

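View pics/side0.png

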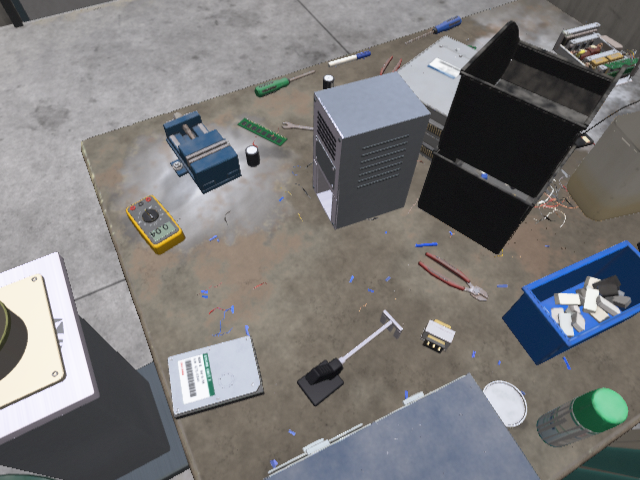

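The scene view has the housing front mouth at about (265,262) and the picker at right, with its grip near (428,218) and claw near (365,203). In the side view the grip is near (325,370), the claw near (393,322), the transformer near (437,335) and the capacitor near (252,156). I'll enlarge those parts.

```bash
python3 - <<'E'
import cv2,numpy as np
s=cv2.imread("pics/scene0.png");d=cv2.imread("pics/side0.png")
def c(i,x,y):return cv2.resize(i[y:y+75,x:x+100],(400,300),interpolation=cv2.INTER_CUBIC)
cv2.imwrite("pics/comp.png",np.vstack([np.hstack([c(s,350,180),c(s,200,210)]),np.hstack([c(d,295,335-25),c(d,300,160)])]))
E
```

```text
(no output)
```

View pics/comp.png

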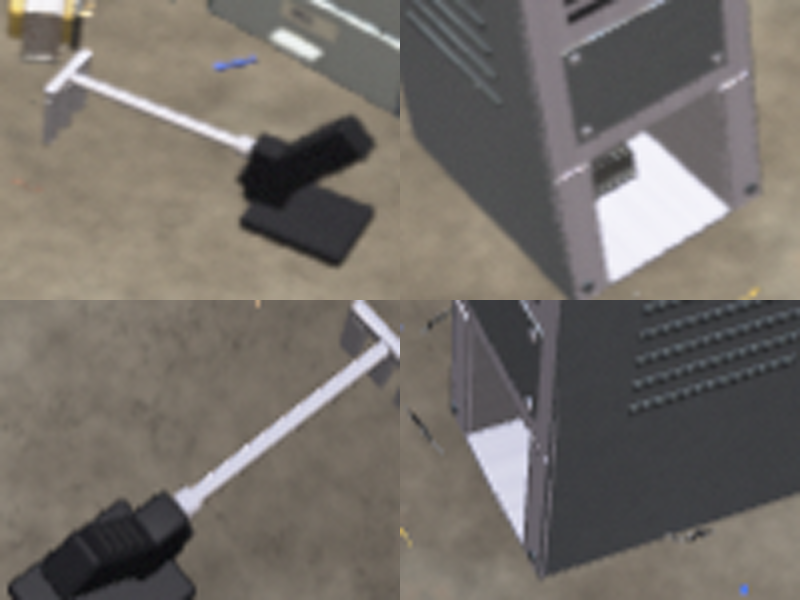

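Composite: top-left picker in the scene view (rod ends at crop (72,72) and (245,143)), top-right the mouth with part of the heat sink at crop (615,165), bottom-left picker in the side view (rod ends (388,348) and (190,498)), bottom-right the mouth from the right.

```bash
cat > h.py <<'E'
from workcell import *
import numpy as np,cv2
def ray(n,uv,p=None):
    p=p or camera_params(n);R,t=np.array(p["R"]),np.array(p["t"])
    d=R.T@np.linalg.solve(np.array(p["mtx"]),[uv[0],uv[1],1]);return -R.T@t,d/np.linalg.norm(d)
def plane(n,uv,z,p=None):
    c,d=ray(n,uv,p);return c+d*(z-c[2])/d[2]
def tri(a,b):
    A=np.zeros((3,3));B=np.zeros(3)
    for c,d in(a,b):
        M=np.eye(3)-np.outer(d,d);A+=M;B+=M@c
    return np.linalg.solve(A,B)
def proj(n,X,p=None):
    p=p or camera_params(n);x=np.array(p["mtx"])@(np.array(p["R"])@X+np.array(p["t"]));return x[:2]/x[2]
E
python3 - <<'E'
from h import *
np.set_printoptions(precision=4,suppress=True)
S=lambda u,v,x=350,y=180:(x+u/4,y+v/4)
for nm,n,uv,z in [("rodclaw","scene",S(72,72),.038),("rodnear","scene",S(245,143),.038),("rodclaw","side",S(388,48,295,310),.038),("rodnear","side",S(190,198,295,310),.038),
 ("footbR","scene",S(373,210),.005),("footbL","scene",S(338,262),.005),("footfL","scene",S(243,222),.005),
 ("mouthL","scene",S(208,280,200,210),.003),("mouthR","scene",S(330,210,200,210),.003),("hL","scene",S(178,297,200,210),0),("hR","scene",S(355,195,200,210),0),
 ("hR","side",S(142,277,300,160),0),("hL","side",S(55,112,300,160),0),("mouthL","side",S(67,140,300,160),.003),("mouthR","side",S(127,245,300,160),.003),
 ("hs","scene",S(235,178,200,210),.003),("cap","side",(252,148),.042),("transf","side",(437,335),.03),("transf","scene",(361,181),.03)]:
    print(nm,n,plane(n,uv,z)[:2])
print([camera_params("wrist")[k] for k in("R","t")])
E
```

```text
rodclaw scene [ 0.6497 -0.3002]
rodnear scene [ 0.5363 -0.3181]
rodclaw side [ 0.6489 -0.2999]
rodnear side [ 0.538  -0.3172]
footbR scene [ 0.4663 -0.3538]
footbL scene [ 0.4576 -0.3042]
footfL scene [ 0.5156 -0.2944]
mouthL scene [0.6842 0.0433]
mouthR scene [ 0.6731 -0.0355]
hL scene [0.6891 0.0604]
hR scene [ 0.6732 -0.0545]
hR side [ 0.6742 -0.0588]
hL side [0.6868 0.0619]
mouthL side [0.682  0.0389]
mouthR side [ 0.6762 -0.0389]
hs scene [ 0.7295 -0.016 ]
cap side [0.6013 0.1995]
transf side [ 0.7081 -0.3549]
transf scene [ 0.7106 -0.3484]
[array([[ 0.3027, -0.9531, -0.0021],
       [-0.9198, -0.2927,  0.2614],
       [-0.2497, -0.0772, -0.9652]]), array([-0.6233, -0.0353,  0.3793])]
```

```bash
cat >> h.py <<'E'
from scipy.spatial.transform import Rotation as Ro
def rot(yaw,tilt=np.radians(40)):
    d=np.array([np.cos(yaw),np.sin(yaw),0]);k=np.array([0,0,1.]);c,s=np.cos(tilt),np.sin(tilt)
    x=c*d+s*k;z=s*d-c*k;return np.stack([x,np.cross(z,x),z],1)
def steps(p1,R1,N,o=None,p0=None,R0=None):
    o=o or get_obs();p0=np.array(o["position"]) if p0 is None else p0
    R0=Ro.from_quat(o["ee_rot"]) if R0 is None else Ro.from_matrix(R0)
    rv=(R0.inv()*Ro.from_matrix(R1)).as_rotvec()/N
    q=R0.inv().apply(np.array(p1)-p0);M=sum(Ro.from_rotvec(rv*k).as_matrix() for k in range(N))
    print(N,"rows of",np.round(np.r_[np.linalg.solve(M,q)/.04,np.degrees(rv)/6],3).tolist())
def hw(X,th=-.115,o=(.680,.002)):  # housing -> world
    c,s=np.cos(th),np.sin(th);return np.array([o[0]+c*X[0]-s*X[1],o[1]+s*X[0]+c*X[1],X[2]])
E
python3 - <<'E'
from h import *
for uv in((405,182),(503,230),(450,205)):print("cab",plane("scene",uv,0)[:2].round(3))
for uv in((410,118),(520,170)):print("cabtop",plane("scene",uv,.1)[:2].round(3))
for uv in((275,465),(472,378)):print("cabtop side",plane("side",uv,.1)[:2].round(3))
R=rot(.156);g=np.array([.4875,-.3255,.06])
pg=g+.021*R[:,2];pp=pg-.09*R[:,2]
print(pg,pp);steps(pp,R,18);steps(pg,R,8,p0=pp,R0=R)
E
```

```text
cab [ 0.646 -0.455]
cab [ 0.371 -0.461]
cab [ 0.51  -0.455]
cabtop [ 0.735 -0.58 ]
cabtop [ 0.409 -0.56 ]
cabtop side [ 0.37  -0.416]
cabtop side [ 0.682 -0.449]
[ 0.50083462 -0.32340276  0.04391307] [ 0.44368624 -0.33239094  0.11285707]
18 rows of [0.362, -0.276, 0.298, -0.029, 0.37, 0.076]
8 rows of [-0.0, -0.0, 0.281, 0.0, 0.0, 0.0]
```

```bash
python3 - <<'E'
from h import *
R=rot(.156);g=np.array([.4875,-.3255,.06])
pg=g+.021*R[:,2];pp=pg-.09*R[:,2];v=np.array([.33,-.36,.24])
steps(v,R,14);steps(pp,R,6,p0=v,R0=R)
E
```

```text
14 rows of [0.34, -0.349, 0.093, -0.037, 0.475, 0.098]
6 rows of [0.032, -0.04, 0.718, 0.0, 0.0, 0.0]
```

Emit:
{"fn": "carry_out", "kwargs": {
  "commands": [
    [[0.34, -0.35, 0.09, -0.04, 0.475, 0.1], [0.34, -0.35, 0.09, -0.04, 0.475, 0.1], [0.34, -0.35, 0.09, -0.04, 0.475, 0.1], [0.34, -0.35, 0.09, -0.04, 0.475, 0.1], [0.34, -0.35, 0.09, -0.04, 0.475, 0.1], [0.34, -0.35, 0.09, -0.04, 0.475, 0.1], [0.34, -0.35, 0.09, -0.04, 0.475, 0.1], [0.34, -0.35, 0.09, -0.04, 0.475, 0.1], [0.34, -0.35, 0.09, -0.04, 0.475, 0.1], [0.34, -0.35, 0.09, -0.04, 0.475, 0.1], [0.34, -0.35, 0.09, -0.04, 0.475, 0.1], [0.34, -0.35, 0.09, -0.04, 0.475, 0.1], [0.34, -0.35, 0.09, -0.04, 0.475, 0.1], [0.34, -0.35, 0.09, -0.04, 0.475, 0.1], [0, 0, 0, 0, 0, 0], [0, 0, 0, 0, 0, 0]]
  ],
  "hand": -0.3
}}

```text
clock: 1.43
position: [0.3299, -0.3598, 0.2414]
ee_rot: [0.937, 0.072, 0.341, -0.024]
ft_force: [-0.3, 0.4, -0.2]
grip_width: 0.65
grasp_force: 0.0
```

Emit:
{"fn": "carry_out", "kwargs": {
  "commands": [
    [[0.03, -0.04, 0.6, 0, 0, 0], [0.03, -0.04, 0.6, 0, 0, 0], [0.03, -0.04, 0.6, 0, 0, 0], [0.03, -0.04, 0.6, 0, 0, 0], [0.03, -0.04, 0.6, 0, 0, 0], [0.03, -0.04, 0.6, 0, 0, 0], [0, 0, 0, 0, 0, 0], [0, 0, 0, 0, 0, 0]]
  ]
}}

```text
clock: 2.1
position: [0.4259, -0.3361, 0.1351]
ee_rot: [0.937, 0.073, 0.341, -0.025]
ft_force: [-1.0, -1.2, -0.1]
grip_width: 0.645
grasp_force: 0.0
```

```bash
python3 - <<'E'
from h import *
p=camera_params("wrist");cv2.imwrite("pics/w1.png",camera("wrist")[:,:,::-1])
g=np.array([.4875,-.3255,.06]);d=np.array([np.cos(.156),np.sin(.156),0])
print(proj("wrist",g,p),proj("wrist",g+d*.165+[0,0,-.022],p))
R=rot(.156);print(get_obs()["position"]);steps(g+.021*R[:,2],R,8)
E
```

```text
[318.68431168 243.38583612] [318.47121074  99.24807955]
[ 0.4255496  -0.33702329  0.13602521]
8 rows of [-0.002, -0.007, 0.374, 0.007, 0.0, 0.0]
```

View pics/w1.png

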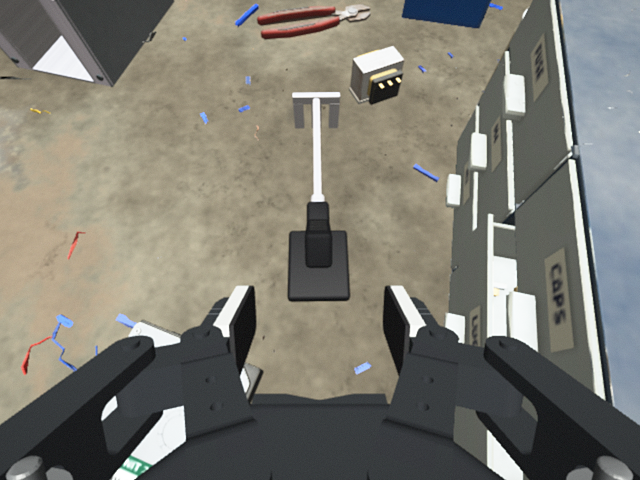

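The picker is aligned: the handle at (318,235) and rod at (317,150) lie on the predicted column 318. Approaching and gripping.

Emit:
{"fn": "carry_out", "kwargs": {
  "commands": [
    [[0, 0, 0.5, 0, 0, 0], [0, 0, 0.5, 0, 0, 0], [0, 0, 0.5, 0, 0, 0], [0, 0, 0.4, 0, 0, 0], [0, 0, 0.3, 0, 0, 0], [0, 0, 0.3, 0, 0, 0], [0, 0, 0.25, 0, 0, 0], [0, 0, 0.2, 0, 0, 0], [0, 0, 0, 0, 0, 0], [0, 0, 0, 0, 0, 0], [0, 0, 0, 0, 0, 0]]
  ]
}}

```text
clock: 3.07
position: [0.5005, -0.326, 0.0461]
ee_rot: [0.937, 0.072, 0.341, -0.023]
ft_force: [-0.3, 1.0, 0.6]
grip_width: 0.646
grasp_force: 0.0
```

Emit:
{"fn": "carry_out", "kwargs": {
  "commands": [
    [[0, 0, 0, 0, 0, 0], [0, 0, 0, 0, 0, 0], [0, 0, 0, 0, 0, 0], [0, 0, 0, 0, 0, 0], [0, 0, 0, 0, 0, 0], [0, 0, 0, 0, 0, 0], [0, 0, 0, 0, 0, 0], [0, 0, 0, 0, 0, 0]]
  ],
  "hand": 1,
  "force": 80
}}

```text
clock: 3.73
position: [0.5007, -0.3255, 0.0456]
ee_rot: [0.937, 0.072, 0.341, -0.024]
ft_force: [-1.4, -0.1, 0.5]
grip_width: 0.206
grasp_force: 78.5
```

Emit:
{"fn": "carry_out", "kwargs": {
  "commands": [
    [[0.13, 0, -0.153, 0, 0, 0], [0.13, 0, -0.153, 0, 0, 0], [0.13, 0, -0.153, 0, 0, 0], [0.13, 0, -0.153, 0, 0, 0], [0.13, 0, -0.153, 0, 0, 0], [0.13, 0, -0.153, 0, 0, 0], [0.13, 0, -0.153, 0, 0, 0], [0.13, 0, -0.153, 0, 0, 0], [0.13, 0, -0.153, 0, 0, 0], [0.13, 0, -0.153, 0, 0, 0], [0.13, 0, -0.153, 0, 0, 0], [0, 0, 0, 0, 0, 0], [0, 0, 0, 0, 0, 0]]
  ]
}}

```text
clock: 4.82
position: [0.5014, -0.325, 0.1344]
ee_rot: [0.937, 0.072, 0.341, -0.023]
ft_force: [-0.1, 0.3, -1.9]
grip_width: 0.199
grasp_force: 78.3
```

```bash
python3 - <<'E'
from h import *
o=get_obs();p=camera_params("wrist");a=[camera("wrist")[:,:,::-1],camera("side")[:,:,::-1]]
q=np.array([.5007,-.3255,.0456]);R0=Ro.from_quat([.937,.072,.341,-.024]).as_matrix()
X=np.array([.6505,-.2998,.0])
claw=R0.T@(X-q);grip=R0.T@(np.array([.4875,-.3255,.06])-q);print("tool-frame claw",claw,"grip",grip)
R=Ro.from_quat(o["ee_rot"]).as_matrix();P=np.array(o["position"])
top=R0.T@(X+[0,0,.043]-q)
print(P,proj("wrist",P+R@top,p),proj("side",P+R@top),"claw z",(P+R@claw))
i=a[1];u=proj("side",P+R@top).astype(int)
c=cv2.resize(i[u[1]-60:u[1]+90,u[0]-100:u[0]+100][:150,:200],(400,300))
cv2.imwrite("pics/w2.png",np.hstack([cv2.resize(a[0],(400,300)),c]))
print(u)
E
```

```text
tool-frame claw [ 0.08715916 -0.00292826  0.13256921] grip [-0.00074159 -0.00193764 -0.0194241 ]
[ 0.50138345 -0.32500051  0.13444176] [316.26138166  69.02883181] [402.25127558 297.4070693 ] claw z [ 0.65122278 -0.29931821  0.08896116]
[402 297]
```

View pics/w2.png

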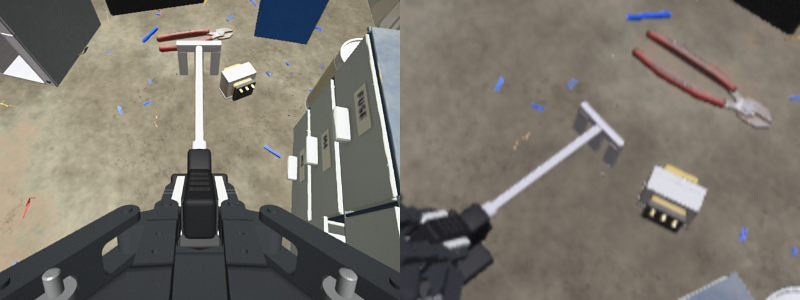

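The grip is solid: the claw top is at wrist (317,69), where predicted, and it also matches in the side view. Moving to in front of the mouth.

```bash
cat >> h.py <<'E'
CL=np.array([.0872,-.0027,.1326])
TH=-.115
def clawpose(X,yaw=None):   # housing-frame claw target -> TCP pose
    R=rot(TH if yaw is None else yaw);return hw(X)-R@CL,R
E
python3 - <<'E'
from h import *
A=clawpose([-.05,.005,.06]);B=clawpose([-.03,.005,.038])
print(A[0],B[0]);steps(*A,18);steps(*B,4,p0=A[0],R0=A[1])
E
```

```text
[0.47956567 0.02746739 0.10552641] [0.49943357 0.02517246 0.08352641]
18 rows of [-0.037, -0.491, 0.018, -0.089, -0.0, 0.11]
4 rows of [0.007, -0.0, 0.186, 0.0, 0.0, 0.0]
```

Emit:
{"fn": "carry_out", "kwargs": {
  "commands": [
    [[-0.04, -0.49, 0.02, -0.09, 0, 0.11], [-0.04, -0.49, 0.02, -0.09, 0, 0.11], [-0.04, -0.49, 0.02, -0.09, 0, 0.11], [-0.04, -0.49, 0.02, -0.09, 0, 0.11], [-0.04, -0.49, 0.02, -0.09, 0, 0.11], [-0.04, -0.49, 0.02, -0.09, 0, 0.11], [-0.04, -0.49, 0.02, -0.09, 0, 0.11], [-0.04, -0.49, 0.02, -0.09, 0, 0.11], [-0.04, -0.49, 0.02, -0.09, 0, 0.11], [-0.04, -0.49, 0.02, -0.09, 0, 0.11], [-0.04, -0.49, 0.02, -0.09, 0, 0.11], [-0.04, -0.49, 0.02, -0.09, 0, 0.11], [-0.04, -0.49, 0.02, -0.09, 0, 0.11], [-0.04, -0.49, 0.02, -0.09, 0, 0.11], [-0.04, -0.49, 0.02, -0.09, 0, 0.11], [-0.04, -0.49, 0.02, -0.09, 0, 0.11], [-0.04, -0.49, 0.02, -0.09, 0, 0.11], [-0.04, -0.49, 0.02, -0.09, 0, 0.11], [0, 0, 0, 0, 0, 0], [0, 0, 0, 0, 0, 0]]
  ]
}}

```text
clock: 6.58
position: [0.5038, -0.0039, 0.1242]
ee_rot: [0.941, -0.042, 0.335, 0.014]
ft_force: [0.1, -1.0, -1.2]
grip_width: 0.202
grasp_force: 79.0
```

```bash
python3 - <<'E'
from h import *
o=get_obs();p=camera_params("wrist");w=camera("wrist")[:,:,::-1];s=camera("scene")[:,:,::-1]
R=Ro.from_quat(o["ee_rot"]).as_matrix();P=np.array(o["position"])
print(P,P+R@CL)
for X in([0,.04,.003],[0,-.04,.003],[.15,-.04,.003],[0,.062,0],[0,-.062,0]):print(X,proj("wrist",hw(X),p).round(1),proj("scene",hw(X)).round(1))
cv2.imwrite("pics/w3.png",w[:,:]);cv2.imwrite("pics/s3.png",s)
cv2.imwrite("pics/c3.png",np.hstack([cv2.resize(w[0:200,160:460],(450,300),interpolation=2),cv2.resize(s[210:310,190:300],(330,300),interpolation=2)]))
B=clawpose([-.02,.005,.038]);steps(*B,6)
E
```

```text
[ 0.50383579 -0.00385006  0.12416075] [ 0.65483235 -0.01451214  0.0764088 ]
[0, 0.04, 0.003] [257.1 154.2] [252.4 279.5]
[0, -0.04, 0.003] [339.2 155.9] [282.5 261.4]
[0.15, -0.04, 0.003] [339.7  49.6] [244.5 226. ]
[0, 0.062, 0] [235.3 155.7] [243.9 285.6]
[0, -0.062, 0] [361.6 158.3] [290.5 257.6]
6 rows of [-0.1, -0.125, 0.138, -0.025, 0.023, 0.027]
```

View pics/c3.png

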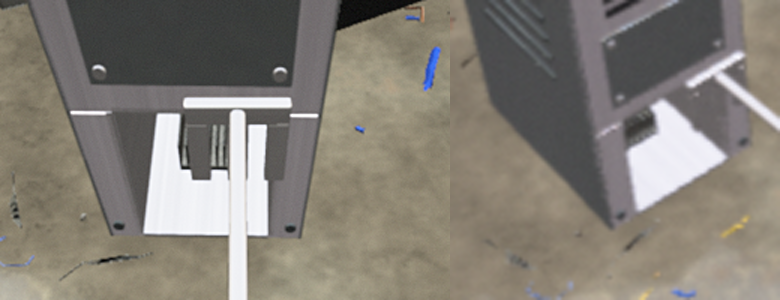

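The mouth corners are at wrist (256.7,155.3) and (338.7,157.3), within 1.5 px of prediction. The heat sink front is at about wrist row 112, columns 280 to 312 or more, partly behind the claw.

```bash
python3 - <<'E'
from h import *
c,s=np.cos(TH),np.sin(TH);p=camera_params("wrist")
for uv in((280,112.5),(312,112.5)):
    d=plane("wrist",uv,.003,p)[:2]-[.680,.002];print(c*d[0]+s*d[1],-s*d[0]+c*d[1])
B=clawpose([-.025,.006,.038]);steps(*B,8)
w=cv2.imread("pics/w3.png");cv2.imwrite("pics/c4.png",cv2.resize(w[50:165,240:360],(720,690))[:600])
E
```

```text
0.0544106625620619 0.019114686234725273
0.05512299237463548 -0.014091627011666514
8 rows of [-0.087, -0.097, 0.094, -0.019, 0.017, 0.02]
```

View pics/c4.png

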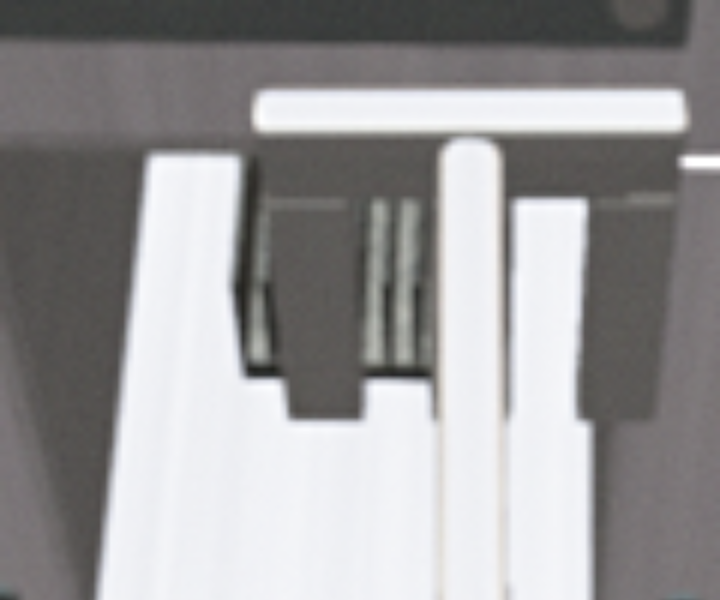

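The heat sink's front is at about 0.054 in and its centre near y=0, almost square to the bay. I'll line up at y=0.

```bash
python3 - <<'E'
from h import *
B=clawpose([-.03,.000,.038]);steps(*B,10)
E
```

```text
10 rows of [-0.079, -0.063, 0.067, -0.015, 0.014, 0.016]
```

Emit:
{"fn": "carry_out", "kwargs": {
  "commands": [
    [[-0.08, -0.063, 0.067, -0.015, 0.014, 0.016], [-0.08, -0.063, 0.067, -0.015, 0.014, 0.016], [-0.08, -0.063, 0.067, -0.015, 0.014, 0.016], [-0.08, -0.063, 0.067, -0.015, 0.014, 0.016], [-0.08, -0.063, 0.067, -0.015, 0.014, 0.016], [-0.08, -0.063, 0.067, -0.015, 0.014, 0.016], [-0.08, -0.063, 0.067, -0.015, 0.014, 0.016], [-0.08, -0.063, 0.067, -0.015, 0.014, 0.016], [-0.08, -0.063, 0.067, -0.015, 0.014, 0.016], [-0.08, -0.063, 0.067, -0.015, 0.014, 0.016], [0, 0, 0, 0, 0, 0], [0, 0, 0, 0, 0, 0]]
  ]
}}

```text
clock: 7.68
position: [0.5112, 0.0223, 0.0916]
ee_rot: [0.94, -0.054, 0.335, 0.02]
ft_force: [0.9, -0.0, -1.7]
grip_width: 0.206
grasp_force: 79.0
```

```bash
cat >> h.py <<'E'
def where():
    o=get_obs();R=Ro.from_quat(o["ee_rot"]).as_matrix();X=np.array(o["position"])+R@CL;c,s=np.cos(TH),np.sin(TH)
    d=X-[.680,.002,0];print("claw housing",np.round([c*d[0]+s*d[1],-s*d[0]+c*d[1],d[2]],4),"yaw",np.arctan2(R[1,0],R[0,0]).round(4),"tilt",np.degrees(np.arcsin(R[2,0])).round(2),"F",np.round(o["ft_force"],1),"t",o["clock"])
E
python3 - <<'E'
from h import *
where();B=clawpose([.120,.000,.038]);steps(*B,20)
E
```

```text
claw housing [-0.0185  0.0033  0.0441] yaw -0.115 tilt 39.27 F [ 0.9 -0.  -1.7] t 7.6833
20 rows of [0.126, 0.004, 0.118, 0.001, 0.006, 0.0]
```

```bash
python3 - <<'E'
from h import *
o=get_obs();print(np.round(o["joint_pos"],3),np.round(o["joint_velocities"],3),np.round(o["tau"],1))
E
```

```text
[ 1.375 -0.496 -1.469  2.416 -1.267  0.273 -0.778] [-0.002  0.001  0.002 -0.    -0.    -0.003  0.004] [  0.1  13.6  14.4 -28.6  -0.7  -2.6  -0.1]
```

```bash
cat > fk.py <<'E'
import numpy as np,itertools,json
from scipy.spatial.transform import Rotation as Ro
from scipy.optimize import least_squares
def fk(q,s,x):
    h,a,b,L,o1,o7,e1,e2,e3=x;q=np.array(s)*q
    R=Ro.from_euler('z',q[0]+o1);p=np.array([0,0,h])
    def go(ax,ang,t):
        nonlocal R,p
        R=R*Ro.from_euler(ax,ang);p=p+R.apply(t)
    go('y',q[1],[e1,0,a]);go('z',q[2],[0,0,0]);go('y',q[3],[e2,0,b]);go('z',q[4],[0,0,0]);go('y',q[5],[e3,0,0]);go('z',q[6]+o7,[0,0,L])
    return p,R
E
python3 - <<'E'
from fk import *
from workcell import get_obs
o=get_obs()
D=[([1.241,.333,-.065,1.461,.022,1.35,-.089],[.189,-.595,.23],[.988,.153,0,-.001]),(list(o["joint_pos"]),list(o["position"]),list(o["ee_rot"]))]
json.dump([[list(map(float,y)) for y in d] for d in D],open("data.json","w"))
def res(x,s):
    r=[]
    for q,p,k in D:
        P,R=fk(q,s,x);r+=list((P-p)*5)+list((Ro.from_quat(k).as_matrix()-R.as_matrix()).ravel()*.5)
    return np.r_[r,.02*np.array(x[6:])]
out=[]
for s in itertools.product([1,-1],repeat=4):
    S=[s[0],1,s[1],1,s[2],1,s[3]]
    for o1 in(0,1.57,3.14,-1.57):
      for o7 in(0,1.57,3.14,-1.57):
        f=least_squares(res,[.33,.42,.42,.25,o1,o7,0,0,0]+np.zeros(9),args=(S,));out.append((f.cost,S,f.x.round(3).tolist()))
out.sort(key=lambda t:t[0])
for t in out[:5]:print(t)
E
```

```text
(np.float64(0.0001554626732028963), [-1, 1, -1, 1, -1, 1, -1], [-0.079, 0.187, 0.439, 0.033, -0.02, 1.553, 0.462, -0.424, 0.395])
(np.float64(0.0001554626732028964), [-1, 1, -1, 1, -1, 1, -1], [-0.079, 0.187, 0.439, 0.033, -0.02, 1.553, 0.462, -0.424, 0.395])
(np.float64(0.00015546267320289722), [-1, 1, -1, 1, -1, 1, -1], [-0.079, 0.187, 0.439, 0.033, -0.02, 1.553, 0.462, -0.424, 0.395])
(np.float64(0.00015546267320289735), [-1, 1, -1, 1, -1, 1, -1], [-0.079, 0.187, 0.439, 0.033, -0.02, -4.731, 0.462, -0.424, 0.395])
(np.float64(0.0001554626732028974), [-1, 1, -1, 1, -1, 1, -1], [-0.079, 0.187, 0.439, 0.033, -0.02, 1.553, 0.462, -0.424, 0.395])
```

```bash
python3 - <<'E'
from h import *
P=np.array(get_obs()["position"]);u=P+[-.0,0,.14]
R=rot(-.115);v=np.array([.45,.30,.25]);steps(u,R,8);steps(v,rot(.45),16,p0=u,R0=R)
E
```

```text
8 rows of [0.279, 0.0, -0.337, 0.001, 0.015, 0.0]
16 rows of [-0.005, -0.449, -0.041, 0.217, 0.0, -0.258]
```

Emit:
{"fn": "carry_out", "kwargs": {
  "commands": [
    [[0.28, 0, -0.34, 0, 0, 0], [0.28, 0, -0.34, 0, 0, 0], [0.28, 0, -0.34, 0, 0, 0], [0.28, 0, -0.34, 0, 0, 0], [0.28, 0, -0.34, 0, 0, 0], [0.28, 0, -0.34, 0, 0, 0], [0.28, 0, -0.34, 0, 0, 0], [0.28, 0, -0.34, 0, 0, 0]]
  ]
}}

```text
clock: 8.35
position: [0.5114, 0.022, 0.2332]
ee_rot: [0.94, -0.055, 0.335, 0.02]
ft_force: [0.9, 0.6, -2.1]
grip_width: 0.202
grasp_force: 78.9
```

```bash
cat > rec.py <<'E'
import json;from workcell import get_obs;import numpy as np
o=get_obs();D=json.load(open("data.json"));D.append([list(map(float,o[k])) for k in("joint_pos","position","ee_rot")]);json.dump(D,open("data.json","w"))
print(np.round(o["joint_pos"],3),np.round(o["position"],3),np.round(o["ee_rot"],3))
E
python3 rec.py
```

```text
[ 0.824 -0.493 -0.869  2.269 -0.439  0.548 -1.502] [0.511 0.022 0.233] [ 0.94  -0.055  0.335  0.02 ]
```

Emit:
{"fn": "carry_out", "kwargs": {
  "commands": [
    [[0, -0.45, -0.04, 0.217, 0, -0.258], [0, -0.45, -0.04, 0.217, 0, -0.258], [0, -0.45, -0.04, 0.217, 0, -0.258], [0, -0.45, -0.04, 0.217, 0, -0.258], [0, -0.45, -0.04, 0.217, 0, -0.258], [0, -0.45, -0.04, 0.217, 0, -0.258], [0, -0.45, -0.04, 0.217, 0, -0.258], [0, -0.45, -0.04, 0.217, 0, -0.258]]
  ]
}}

```text
clock: 9.02
position: [0.5022, 0.1672, 0.2425]
ee_rot: [0.938, 0.079, 0.335, -0.03]
ft_force: [0.7, 0.1, -1.6]
grip_width: 0.199
grasp_force: 79.0
```

```bash
python3 rec.py
```

```text
[ 0.647 -0.482 -0.935  2.223 -0.498  0.564 -1.434] [0.502 0.167 0.243] [ 0.938  0.079  0.335 -0.03 ]
```

Emit:
{"fn": "carry_out", "kwargs": {
  "commands": [
    [[0, -0.45, -0.04, 0.217, 0, -0.258], [0, -0.45, -0.04, 0.217, 0, -0.258], [0, -0.45, -0.04, 0.217, 0, -0.258], [0, -0.45, -0.04, 0.217, 0, -0.258], [0, -0.45, -0.04, 0.217, 0, -0.258], [0, -0.45, -0.04, 0.217, 0, -0.258], [0, -0.45, -0.04, 0.217, 0, -0.258], [0, -0.45, -0.04, 0.217, 0, -0.258], [0, 0, 0, 0, 0, 0]]
  ]
}}

```text
clock: 9.77
position: [0.4524, 0.304, 0.2536]
ee_rot: [0.917, 0.211, 0.328, -0.079]
ft_force: [0.3, 0.2, -1.8]
grip_width: 0.199
grasp_force: 79.0
```

```bash
python3 rec.py; python3 - <<'E'
from fk import *
D=json.load(open("data.json"))
S=[-1,1,-1,1,-1,1,-1]
def res(x):
    r=[]
    for q,p,k in D:
        P,R=fk(q,S,x);r+=list((P-p)*5)+list((Ro.from_quat(k).as_matrix()-R.as_matrix()).ravel()*.5)
    return np.r_[r,.005*np.array(x[6:])]
f=least_squares(res,[.33,.42,.42,.25,0,1.57,0,0,0]);print(f.cost,f.x.round(4))
for q,p,k in D:print((fk(q,S,f.x)[0]-p).round(4))
json.dump(f.x.tolist(),open("par.json","w"))
E
```

```text
[ 0.462 -0.475 -0.984  2.179 -0.555  0.587 -1.363] [0.452 0.304 0.254] [ 0.917  0.211  0.328 -0.079]
0.002451444214177432 [ 0.2311  0.4667  0.476   0.3321 -0.0617  1.5202  0.0253 -0.0043  0.016 ]
[0.0048 0.0009 0.001 ]
[ 0.0034 -0.0013  0.0028]
[-0.0023  0.0025 -0.0008]
[-0.0009 -0.0006 -0.0013]
[ 0.0014 -0.0023 -0.0017]
```

```bash
cat > ik.py <<'E'
from fk import *
from h import clawpose,rot,hw,CL,TH
X=json.load(open("par.json"));S=[-1,1,-1,1,-1,1,-1]
lo=np.array([-2.6,-.5,-1.47,.16,-1.27,.06,-2.6])+.01;hi=np.array([2.6,2.12,1.34,2.42,4.41,2.06,2.6])-.01
def ik(p,R,n=12):
    best=None;rg=np.random.default_rng(0)
    for i in range(n):
        f=least_squares(lambda q:np.r_[(fk(q,S,X)[0]-p)*10,(Ro.from_matrix(R).inv()*fk(q,S,X)[1]).as_rotvec()*2],np.clip(rg.uniform(-1,1,7)*[1,.5,1,.3,.8,.5,1]+[0,.1,0,2,0,.7,-1],lo,hi),bounds=(lo,hi))
        if best is None or f.cost<best.cost:best=f
    return best
def pp(c,phi):
    R=rot(TH,np.radians(40-phi));return hw(c)-R@CL,R
E
python3 - <<'E'
from ik import *
for c,ph in [([-.01,0,.038],0),([.12,0,.038],0),([.12,0,.008],0),([-.02,0,.008],0),([-.02,0,.006],8),([-.04,0,.006],8),([-.04,0,.006],12),([-.06,0,.006],15),([-.06,0,.006],20)]:
    f=ik(*pp(c,ph));print(c,ph,np.sqrt(2*f.cost).round(4),f.x.round(2))
E
```

```text
[-0.01, 0, 0.038] 0 0.0703 [ 1.27 -0.19 -1.46  2.41 -0.09  0.09 -1.83]
[0.12, 0, 0.038] 0 0.0 [-0.79  0.27  0.8   2.18 -0.95  0.13 -0.84]
[0.12, 0, 0.008] 0 0.0293 [-0.6   0.29  0.59  2.2  -1.26  0.07 -0.53]
[-0.02, 0, 0.008] 0 0.1294 [-1.43  0.13  1.33  2.41  0.05  0.07 -1.88]
[-0.02, 0, 0.006] 8 0.0 [-0.04 -0.01 -0.17  2.38  0.54  0.27 -2.37]
[-0.04, 0, 0.006] 8 0.0 [-0.85 -0.05  0.68  2.41  0.59  0.27 -2.38]
[-0.04, 0, 0.006] 12 0.0 [-0.07 -0.04 -0.12  2.35  0.3   0.37 -2.12]
[-0.06, 0, 0.006] 15 0.0 [ 0.94 -0.08 -1.14  2.3   0.1   0.45 -1.98]
[-0.06, 0, 0.006] 20 0.0 [-0.14 -0.03 -0.02  2.24  0.13  0.59 -1.92]
```

```bash
python3 - <<'E'
from ik import *
for c,ph in [([-.01,0,.036],5),([-.01,0,.036],7),([.03,0,.036],5),([.06,0,.036],5),([.12,0,.036],5),([.12,0,.008],5),([.06,0,.008],5),([.02,0,.008],6),([.0,0,.008],6),([.0,0,.008],8)]:
    f=ik(*pp(c,ph),16);print(c,ph,np.sqrt(2*f.cost).round(4),f.x.round(2))
from h import *
A=pp([-.02,0,.15],5);steps(*A,18);B=pp([-.012,0,.036],5);steps(*B,10,p0=A[0],R0=A[1])
E
```

```text
[-0.01, 0, 0.036] 5 0.0 [-1.11 -0.05  0.95  2.36  0.67  0.26 -2.42]
[-0.01, 0, 0.036] 7 0.0 [ 0.23 -0.05 -0.44  2.34  0.42  0.31 -2.26]
[0.03, 0, 0.036] 5 0.0 [-0.19  0.03  0.02  2.3   0.54  0.25 -2.34]
[0.06, 0, 0.036] 5 0.0 [-0.29  0.09  0.15  2.23  0.43  0.25 -2.2 ]
[0.12, 0, 0.036] 5 0.0 [-0.49  0.21  0.44  2.09 -0.03  0.25 -1.74]
[0.12, 0, 0.008] 5 0.0 [-0.48  0.26  0.43  2.11 -0.12  0.19 -1.66]
[0.06, 0, 0.008] 5 0.0 [-0.73  0.18  0.67  2.24 -0.14  0.16 -1.65]
[0.02, 0, 0.008] 6 0.0 [ 0.06  0.07 -0.27  2.33  0.76  0.23 -2.58]
[0.0, 0, 0.008] 6 0.0 [-0.87  0.05  0.74  2.35  0.41  0.18 -2.2 ]
[0.0, 0, 0.008] 8 0.0 [ 0.08  0.03 -0.29  2.33  0.55  0.28 -2.37]
18 rows of [-0.028, 0.411, 0.054, -0.186, -0.039, 0.239]
10 rows of [-0.147, 0.0, 0.245, 0.0, 0.0, 0.0]
```

Emit:
{"fn": "carry_out", "kwargs": {
  "commands": [
    [[-0.03, 0.41, 0.05, -0.186, -0.04, 0.24], [-0.03, 0.41, 0.05, -0.186, -0.04, 0.24], [-0.03, 0.41, 0.05, -0.186, -0.04, 0.24], [-0.03, 0.41, 0.05, -0.186, -0.04, 0.24], [-0.03, 0.41, 0.05, -0.186, -0.04, 0.24], [-0.03, 0.41, 0.05, -0.186, -0.04, 0.24], [-0.03, 0.41, 0.05, -0.186, -0.04, 0.24], [-0.03, 0.41, 0.05, -0.186, -0.04, 0.24], [-0.03, 0.41, 0.05, -0.186, -0.04, 0.24], [-0.03, 0.41, 0.05, -0.186, -0.04, 0.24], [-0.03, 0.41, 0.05, -0.186, -0.04, 0.24], [-0.03, 0.41, 0.05, -0.186, -0.04, 0.24], [-0.03, 0.41, 0.05, -0.186, -0.04, 0.24], [-0.03, 0.41, 0.05, -0.186, -0.04, 0.24], [-0.03, 0.41, 0.05, -0.186, -0.04, 0.24], [-0.03, 0.41, 0.05, -0.186, -0.04, 0.24], [-0.03, 0.41, 0.05, -0.186, -0.04, 0.24], [-0.03, 0.41, 0.05, -0.186, -0.04, 0.24], [0, 0, 0, 0, 0, 0]]
  ]
}}

```text
clock: 11.35
position: [0.5092, 0.012, 0.2086]
ee_rot: [0.952, -0.062, 0.298, 0.02]
ft_force: [0.3, -0.0, -1.2]
grip_width: 0.195
grasp_force: 79.0
```

```bash
python3 rec.py; python3 - <<'E'
from h import *
from ik import pp
where();steps(*pp([-.012,0,.036],5),12)
E
```

```text
[ 0.894 -0.425 -0.925  2.246 -0.391  0.58  -1.526] [0.509 0.012 0.209] [ 0.952 -0.062  0.298  0.02 ]
claw housing [-0.0235 -0.0092  0.1494] yaw -0.1294 tilt 34.75 F [ 0.3 -0.  -1.2] t 11.35
12 rows of [-0.117, -0.015, 0.208, 0.007, 0.003, -0.009]
```

Emit:
{"fn": "carry_out", "kwargs": {
  "commands": [
    [[-0.117, -0.015, 0.208, 0.007, 0.003, -0.009], [-0.117, -0.015, 0.208, 0.007, 0.003, -0.009], [-0.117, -0.015, 0.208, 0.007, 0.003, -0.009], [-0.117, -0.015, 0.208, 0.007, 0.003, -0.009], [-0.117, -0.015, 0.208, 0.007, 0.003, -0.009], [-0.117, -0.015, 0.208, 0.007, 0.003, -0.009], [-0.117, -0.015, 0.208, 0.007, 0.003, -0.009], [-0.117, -0.015, 0.208, 0.007, 0.003, -0.009], [-0.117, -0.015, 0.208, 0.007, 0.003, -0.009], [-0.117, -0.015, 0.208, 0.007, 0.003, -0.009], [-0.117, -0.015, 0.208, 0.007, 0.003, -0.009], [-0.117, -0.015, 0.208, 0.007, 0.003, -0.009], [0, 0, 0, 0, 0, 0], [0, 0, 0, 0, 0, 0]]
  ]
}}

```text
clock: 12.52
position: [0.5216, 0.02, 0.0952]
ee_rot: [0.952, -0.053, 0.3, 0.016]
ft_force: [-0.1, 0.7, -0.9]
grip_width: 0.202
grasp_force: 80.4
```

```bash
python3 rec.py; python3 - <<'E'
from h import *
from ik import pp
where();steps(*pp([.05,0,.036],5),10);steps(*pp([.122,0,.036],5),19)
p=camera_params("wrist");w=camera("wrist")[:,:,::-1];cv2.imwrite("pics/w5.png",w)
for X in([0,.04,.003],[0,-.04,.003]):print(proj("wrist",hw(X),p).round(1))
o=get_obs();R=Ro.from_quat(o["ee_rot"]).as_matrix();print(proj("wrist",np.array(o["position"])+R@(CL+[.043*.643,0,-.043*.766]),p))
E
```

```text
[ 1.33  -0.199 -1.468  2.338 -0.102  0.235 -1.787] [0.522 0.02  0.095] [ 0.952 -0.053  0.3    0.016]
claw housing [-0.0119  0.0029  0.0366] yaw -0.1124 tilt 35.01 F [-0.1  0.7 -0.9] t 12.5167
10 rows of [0.126, 0.006, 0.09, -0.003, -0.0, 0.002]
19 rows of [0.144, 0.003, 0.102, -0.001, -0.0, 0.001]
[273.6 133.5]
[367.2 133.7]
[313.34909993  68.30743089]
```

View pics/w5.png

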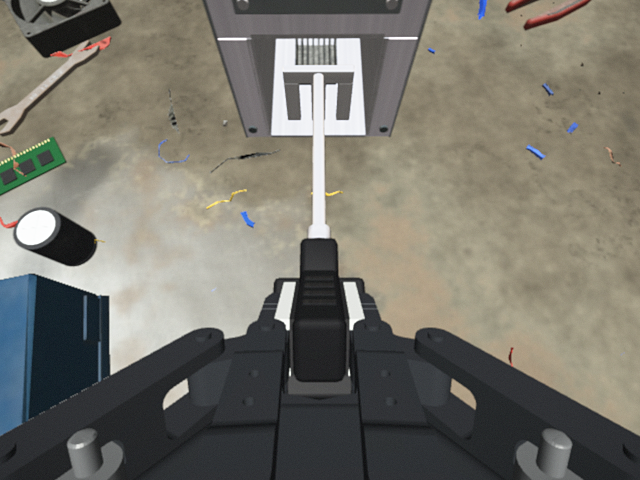

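The claw at (319,73) is centred on the mouth (columns 272–366) and on the heat sink (294–339, row 50). Going straight in.

Emit:
{"fn": "carry_out", "kwargs": {
  "commands": [
    [[0.146, 0, 0.1, 0, 0, 0], [0.146, 0, 0.1, 0, 0, 0], [0.146, 0, 0.1, 0, 0, 0], [0.146, 0, 0.1, 0, 0, 0], [0.146, 0, 0.1, 0, 0, 0], [0.146, 0, 0.1, 0, 0, 0], [0.146, 0, 0.1, 0, 0, 0], [0.146, 0, 0.1, 0, 0, 0], [0.146, 0, 0.1, 0, 0, 0], [0, 0, 0, 0, 0, 0]]
  ]
}}

```text
clock: 13.4
position: [0.5697, 0.0186, 0.0947]
ee_rot: [0.954, -0.05, 0.295, 0.014]
ft_force: [0.8, 0.9, -1.1]
grip_width: 0.204
grasp_force: 80.5
```

```bash
python3 - <<'E'
from h import *
from ik import pp
where();steps(*pp([.122,.002,.038],5),10)
E
```

```text
claw housing [0.0352 0.0083 0.0343] yaw -0.1048 tilt 34.3 F [ 0.8  0.9 -1.1] t 13.4
10 rows of [0.18, 0.013, 0.118, -0.008, 0.012, 0.008]
```

Emit:
{"fn": "carry_out", "kwargs": {
  "commands": [
    [[0.1, 0.03, 0.03, -0.016, 0.024, 0.016], [0.12, 0.03, 0.05, -0.016, 0.024, 0.016], [0.14, 0.03, 0.09, -0.016, 0.024, 0.016], [0.14, 0.03, 0.09, -0.016, 0.024, 0.016], [0, 0, 0, 0, 0, 0]]
  ]
}}

```text
clock: 13.82
position: [0.5908, 0.0102, 0.0973]
ee_rot: [0.952, -0.055, 0.299, 0.017]
ft_force: [-0.4, 0.3, -2.0]
grip_width: 0.203
grasp_force: 80.5
```

```bash
python3 rec.py; python3 - <<'E'
from h import *
from ik import pp
where();steps(*pp([.122,.003,.038],5),10)
E
```

```text
[ 0.663  0.146 -0.881  2.197  0.851  0.375 -2.593] [0.591 0.01  0.097] [ 0.952 -0.055  0.299  0.017]
claw housing [0.0578 0.0006 0.0384] yaw -0.1146 tilt 34.87 F [-0.4  0.3 -2. ] t 13.8167
10 rows of [0.13, -0.006, 0.093, 0.0, 0.002, 0.0]
```

Emit:
{"fn": "carry_out", "kwargs": {
  "commands": [
    [[0.13, -0.006, 0.093, 0, 0.002, 0], [0.13, -0.006, 0.093, 0, 0.002, 0], [0.13, -0.006, 0.093, 0, 0.002, 0], [0.13, -0.006, 0.093, 0, 0.002, 0], [0.13, -0.006, 0.093, 0, 0.002, 0], [0, 0, 0, 0, 0, 0]]
  ]
}}

```text
clock: 14.32
position: [0.6229, 0.007, 0.0967]
ee_rot: [0.952, -0.055, 0.3, 0.017]
ft_force: [0.9, 0.2, -0.6]
grip_width: 0.203
grasp_force: 80.5
```

```bash
python3 rec.py; python3 - <<'E'
from h import *
from ik import pp
where();steps(*pp([.122,.003,.037],5),8)
E
```

```text
[ 0.537  0.206 -0.75   2.129  0.878  0.39  -2.593] [0.623 0.007 0.097] [ 0.952 -0.055  0.3    0.017]
claw housing [0.0901 0.001  0.0378] yaw -0.1158 tilt 34.92 F [ 0.9  0.2 -0.6] t 14.3167
8 rows of [0.08, -0.006, 0.06, 0.001, 0.002, -0.001]
```

Emit:
{"fn": "carry_out", "kwargs": {
  "commands": [
    [[0.09, -0.006, 0.06, 0, 0.002, 0], [0.09, -0.006, 0.06, 0, 0.002, 0], [0.09, -0.006, 0.06, 0, 0.002, 0], [0.09, -0.006, 0.06, 0, 0.002, 0], [0.09, -0.006, 0.06, 0, 0.002, 0], [0.09, -0.006, 0.06, 0, 0.002, 0], [0.09, -0.006, 0.06, 0, 0.002, 0], [0.09, -0.006, 0.06, 0, 0.002, 0], [0, 0, 0, 0, 0, 0]]
  ]
}}

```text
clock: 15.07
position: [0.6558, 0.0044, 0.0952]
ee_rot: [0.953, -0.056, 0.298, 0.018]
ft_force: [4.1, 0.8, -11.7]
grip_width: 0.2
grasp_force: 79.4
```

```bash
python3 rec.py; python3 - <<'E'
from h import *
from ik import pp
where();steps(*pp([.124,.003,.009],5),10)
p=camera_params("wrist");w=camera("wrist")[:,:,::-1];c=camera("scene")[:,:,::-1]
cv2.imwrite("pics/c6.png",np.hstack([cv2.resize(w[0:150,240:400],(480,450),interpolation=2),cv2.resize(c[215:305,225:289],(320,450),interpolation=2)]))
E
```

```text
[ 0.5    0.28  -0.715  2.051  0.912  0.419 -2.592] [0.656 0.004 0.095] [ 0.953 -0.056  0.298  0.018]
claw housing [0.123  0.0019 0.0361] yaw -0.1162 tilt 34.8 F [  4.1   0.8 -11.7] t 15.0667
10 rows of [-0.038, -0.002, 0.058, 0.002, 0.003, -0.001]
```

View pics/c6.png

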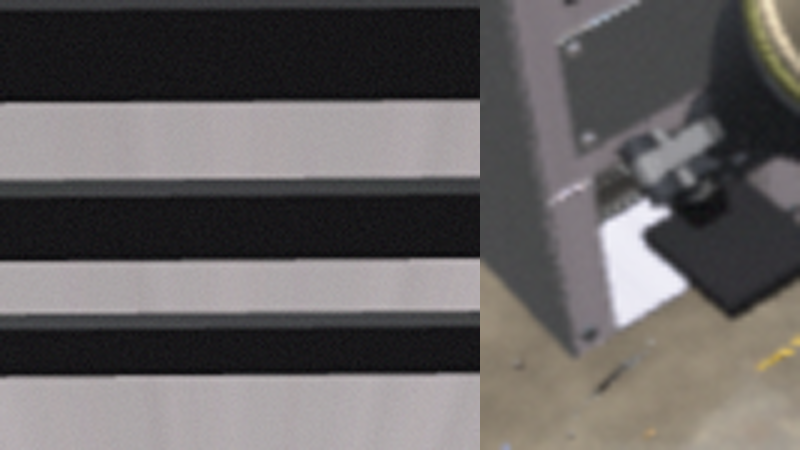

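The down force of about 12 N suggests that the handle's front boss touches the mouth's upper edge. Lowering relieves it.

Emit:
{"fn": "carry_out", "kwargs": {
  "commands": [
    [[-0.045, 0, 0.05, 0, 0, 0], [-0.045, 0, 0.06, 0, 0, 0], [-0.04, 0, 0.058, 0, 0, 0], [-0.04, 0, 0.058, 0, 0, 0], [0, 0, 0, 0, 0, 0]]
  ]
}}

```text
clock: 15.58
position: [0.6569, 0.0047, 0.0863]
ee_rot: [0.952, -0.055, 0.301, 0.018]
ft_force: [-0.6, 0.2, -1.5]
grip_width: 0.202
grasp_force: 80.8
```

```bash
python3 - <<'E'
from h import *
from ik import pp
where();steps(*pp([.122,.003,.008],5),6)
E
```

```text
claw housing [0.1242 0.0026 0.0278] yaw -0.1153 tilt 35.06 F [-0.6  0.2 -1.5] t 15.5833
6 rows of [-0.054, -0.001, 0.062, 0.002, -0.002, -0.0]
```

Emit:
{"fn": "carry_out", "kwargs": {
  "commands": [
    [[-0.05, 0, 0.06, 0, 0, 0], [-0.05, 0, 0.06, 0, 0, 0], [-0.05, 0, 0.06, 0, 0, 0], [-0.05, 0, 0.06, 0, 0, 0], [-0.05, 0, 0.06, 0, 0, 0], [0, 0, 0, 0, 0, 0], [0, 0, 0, 0, 0, 0]]
  ]
}}

```text
clock: 16.17
position: [0.6554, 0.0051, 0.0707]
ee_rot: [0.952, -0.055, 0.3, 0.018]
ft_force: [-0.2, -0.6, -1.6]
grip_width: 0.203
grasp_force: 80.8
```

```bash
python3 rec.py; python3 - <<'E'
from h import *
from ik import pp
where();steps(*pp([.03,.002,.008],5),12)
E
```

```text
[ 0.131  0.261 -0.316  2.087  0.858  0.309 -2.598] [0.655 0.005 0.071] [ 0.952 -0.055  0.3    0.018]
claw housing [0.1227 0.0029 0.0122] yaw -0.1148 tilt 35.03 F [-0.2 -0.6 -1.6] t 16.1667
12 rows of [-0.163, 0.002, -0.104, 0.001, -0.0, 0.0]
```

Emit:
{"fn": "carry_out", "kwargs": {
  "commands": [
    [[-0.045, 0, 0.06, 0, 0, 0], [0, 0, 0, 0, 0, 0], [-0.12, 0, -0.084, 0, 0, 0], [-0.12, 0, -0.084, 0, 0, 0], [-0.12, 0, -0.084, 0, 0, 0], [-0.12, 0, -0.084, 0, 0, 0], [-0.12, 0, -0.084, 0, 0, 0], [-0.12, 0, -0.084, 0, 0, 0], [-0.12, 0, -0.084, 0, 0, 0], [-0.12, 0, -0.084, 0, 0, 0], [0, 0, 0, 0, 0, 0]]
  ]
}}

```text
clock: 17.08
position: [0.6074, 0.0104, 0.0673]
ee_rot: [0.952, -0.055, 0.3, 0.018]
ft_force: [-0.3, 0.1, -1.2]
grip_width: 0.202
grasp_force: 80.8
```

```bash
python3 rec.py; python3 - <<'E'
from h import *
from ik import pp
where();steps(*pp([.01,.002,.010],7),12)
cv2.imwrite("pics/w7.png",camera("wrist")[:,:,::-1])
E
```

```text
[-0.168  0.159 -0.025  2.215  0.793  0.252 -2.6  ] [0.607 0.01  0.067] [ 0.952 -0.055  0.3    0.018]
claw housing [0.0744 0.0025 0.0086] yaw -0.1153 tilt 34.98 F [-0.3  0.1 -1.2] t 17.0833
12 rows of [-0.1, 0.001, -0.084, 0.001, -0.027, -0.0]
```

Emit:
{"fn": "carry_out", "kwargs": {
  "commands": [
    [[-0.1, 0, -0.084, 0, -0.027, 0], [-0.1, 0, -0.084, 0, -0.027, 0], [-0.1, 0, -0.084, 0, -0.027, 0], [-0.1, 0, -0.084, 0, -0.027, 0], [-0.1, 0, -0.084, 0, -0.027, 0], [-0.1, 0, -0.084, 0, -0.027, 0], [-0.1, 0, -0.084, 0, -0.027, 0], [-0.1, 0, -0.084, 0, -0.027, 0], [0, 0, 0, 0, 0, 0]]
  ]
}}

```text
clock: 17.88
position: [0.5661, 0.015, 0.0712]
ee_rot: [0.956, -0.055, 0.289, 0.017]
ft_force: [-0.6, -0.5, -0.8]
grip_width: 0.201
grasp_force: 80.7
```

```bash
python3 rec.py; python3 - <<'E'
from h import *
from ik import pp
where();steps(*pp([-.01,.002,.009],10),10)
w=camera("wrist");cv2.imwrite("pics/w8.png",w[:,:,::-1])
p=camera_params("wrist");o=get_obs();R=Ro.from_quat(o["ee_rot"]).as_matrix();print("claw top px",proj("wrist",np.array(o["position"])+R@(CL+[.043*.643,0,-.043*.766]),p))
print("mouth",[proj("wrist",hw(X),p).round(0) for X in([0,.04,.003],[0,-.04,.003])])
g=cv2.cvtColor(w,cv2.COLOR_RGB2GRAY);print(cv2.resize(g[40:200,250:390],(28,32),interpolation=cv2.INTER_AREA))
E
```

```text
[-0.161  0.074 -0.059  2.289  0.724  0.287 -2.555] [0.566 0.015 0.071] [ 0.956 -0.055  0.289  0.017]
claw housing [0.0314 0.0023 0.0092] yaw -0.1156 tilt 33.66 F [-0.6 -0.5 -0.8] t 17.8833
10 rows of [-0.067, 0.002, -0.068, 0.001, -0.061, -0.001]
claw top px [316.0697201  68.5071163]
mouth [array([266., 160.]), array([374., 160.])]
[[116 115 114 113 116 120 116 118 114 114 116 116 114 117 118 115 117 119
  118 121 119 117 116 114 116 117 120 117]
 [116 116 115 114 115 120 117 117 115 114 116 116 115 117 118 116 117 119
  119 122 118 117 116 114 117 118 121 116]
 [110 109 108 107 107 111 110 110 108 107 108 108 107 108 109 107 109 109
  109 110 108 108 107 104 106 108 107 106]
 [ 86  87  86 101 132 133 137 137 138 140 140 143 141 141 146 146 146 148
  149 146 149 150 154  97  88  87  87  88]
 [ 85  84  84 149 247 244 245 244 242 245 245 246 245 243 245 245 243 244
  245 243 244 245 245 123  86  86  86  84]
 [ 85  84  85 155 245 244 245 243 243 244 244 244 244 244 244 244 244 244
  245 244 243 245 245 133  86  86  87  84]
 [ 85  85  85 165 245 243 213 168 167 168 168 168 172 219 189 16
[... 2278 characters left out ...]
124 127 125 127 130 132 136 130 128 117 138 145 158 244 234 137 124 126
  118 127 128 127 129 135 138 144 148 148]
 [123 126 127 128 129 134 138 138  98  97  96  92 160 244 236  97  95  93
  123 131 131 128 131 136 147 154 154 157]
 [109 113 121 127 131 137 139 135 138 141 144 141 182 244 237 137 139 139
  132 133 130 131 131 128 137 150 158 165]
 [113 128 132 133 134 138 138 135 135 135 140 140 182 244 237 139 145 149
  139 131 123 127 128 127 137 145 150 156]
 [136 139 143 143 144 145 141 139 137 134 138 135 176 244 238 144 149 151
  142 136 129 132 132 129 140 153 154 153]
 [147 146 145 146 144 145 143 139 137 141 141 136 177 244 239 149 147 153
  152 140 134 133 133 136 143 149 150 152]]
```

The heat sink is in front of the claw (image columns about 285–342), its front already past the mouth edge. Drawing on, with the nose pitching down gradually.

Emit:
{"fn": "carry_out", "kwargs": {
  "commands": [
    [[-0.067, 0, -0.068, 0, -0.061, 0], [-0.067, 0, -0.068, 0, -0.061, 0], [-0.067, 0, -0.068, 0, -0.061, 0], [-0.067, 0, -0.068, 0, -0.061, 0], [-0.067, 0, -0.068, 0, -0.061, 0], [-0.067, 0, -0.068, 0, -0.061, 0], [-0.067, 0, -0.068, 0, -0.061, 0], [-0.067, 0, -0.068, 0, -0.061, 0], [-0.067, 0, -0.068, 0, -0.061, 0], [-0.067, 0, -0.068, 0, -0.061, 0], [0, 0, 0, 0, 0, 0]]
  ]
}}

```text
clock: 18.85
position: [0.5298, 0.0193, 0.0804]
ee_rot: [0.964, -0.056, 0.258, 0.015]
ft_force: [-0.4, -0.8, -0.9]
grip_width: 0.2
grasp_force: 80.7
```

```bash
python3 rec.py; python3 - <<'E'
from h import *
from ik import pp
where();steps(*pp([-.05,.002,.007],15),12)
E
```

```text
[-0.144 -0.005 -0.091  2.313  0.488  0.377 -2.336] [0.53  0.019 0.08 ] [ 0.964 -0.056  0.258  0.015]
claw housing [-0.0094  0.0024  0.0092] yaw -0.1159 tilt 30.01 F [-0.4 -0.8 -0.9] t 18.85
12 rows of [-0.053, 0.001, -0.051, 0.001, -0.07, -0.001]
```

Emit:
{"fn": "carry_out", "kwargs": {
  "commands": [
    [[-0.053, 0, -0.051, 0, -0.07, 0], [-0.053, 0, -0.051, 0, -0.07, 0], [-0.053, 0, -0.051, 0, -0.07, 0], [-0.053, 0, -0.051, 0, -0.07, 0], [-0.053, 0, -0.051, 0, -0.07, 0], [-0.053, 0, -0.051, 0, -0.07, 0], [-0.053, 0, -0.051, 0, -0.07, 0], [-0.053, 0, -0.051, 0, -0.07, 0], [-0.053, 0, -0.051, 0, -0.07, 0], [-0.053, 0, -0.051, 0, -0.07, 0], [-0.053, 0, -0.051, 0, -0.07, 0], [-0.053, 0, -0.051, 0, -0.07, 0], [-0.053, 0, -0.051, 0, -0.07, 0], [-0.053, 0, -0.051, 0, -0.07, 0], [0, 0, 0, 0, 0, 0], [0, 0, 0, 0, 0, 0]]
  ]
}}

```text
clock: 20.18
position: [0.4908, 0.0238, 0.0918]
ee_rot: [0.976, -0.057, 0.209, 0.013]
ft_force: [-0.3, 0.7, -1.7]
grip_width: 0.204
grasp_force: 80.7
```

```bash
python3 rec.py; python3 - <<'E'
from h import *
from ik import pp
where()
w=camera("wrist");cv2.imwrite("pics/w9.png",w[:,:,::-1])
s=camera("scene");cv2.imwrite("pics/s9.png",s[:,:,::-1]);s0=cv2.imread("pics/scene0.png")[:,:,::-1]
for X in([-.08,0,.022],[-.058,.02,.0],[-.058,-.02,.0],[-.102,.02,.0],[-.102,-.02,.0]):print(X,proj("scene",hw(X)).round(0),proj("side",hw(X)).round(0))
# next: back the claw off 12 mm towards housing, lift
a=pp([-.040,.002,.010],16);b=pp([-.040,.002,.075],12);steps(*a,4);steps(*b,8,p0=a[0],R0=a[1])
E
```

```text
[-0.158 -0.076 -0.084  2.308  0.277  0.53  -2.142] [0.491 0.024 0.092] [ 0.976 -0.057  0.209  0.013]
claw housing [-0.0567  0.0024  0.0064] yaw -0.116 tilt 24.13 F [-0.3  0.7 -1.7] t 20.1833
[-0.08, 0, 0.022] [290. 287.] [289. 212.]
[-0.058, 0.02, 0.0] [276. 292.] [296. 209.]
[-0.058, -0.02, 0.0] [292. 282.] [302. 223.]
[-0.102, 0.02, 0.0] [289. 305.] [277. 215.]
[-0.102, -0.02, 0.0] [305. 295.] [283. 229.]
4 rows of [0.106, 0.004, 0.02, 0.004, -0.005, -0.002]
8 rows of [0.059, 0.0, -0.164, -0.0, 0.083, -0.0]
```

Emit:
{"fn": "carry_out", "kwargs": {
  "commands": [
    [[0.106, 0, 0.02, 0, 0, 0], [0.106, 0, 0.02, 0, 0, 0], [0.106, 0, 0.02, 0, 0, 0], [0.106, 0, 0.02, 0, 0, 0], [0.06, 0, -0.165, 0, 0.083, 0], [0.06, 0, -0.165, 0, 0.083, 0], [0.06, 0, -0.165, 0, 0.083, 0], [0.06, 0, -0.165, 0, 0.083, 0], [0.06, 0, -0.165, 0, 0.083, 0], [0.06, 0, -0.165, 0, 0.083, 0], [0.06, 0, -0.165, 0, 0.083, 0], [0.06, 0, -0.165, 0, 0.083, 0], [0.06, 0, -0.165, 0, 0.083, 0], [0.06, 0, -0.165, 0, 0.083, 0], [0, 0, 0, 0, 0, 0]]
  ]
}}

```text
clock: 21.53
position: [0.5002, 0.0231, 0.1672]
ee_rot: [0.966, -0.056, 0.252, 0.015]
ft_force: [0.3, -0.1, -1.3]
grip_width: 0.196
grasp_force: 80.7
```

```bash
python3 rec.py; python3 - <<'E'
from h import *
where()
R=rot(.156);up=np.array([.5007,-.3255,.13]);steps(up,R,19)
m=np.array([.47,-.15,.19]);steps(m,rot(0.02,np.radians(35)),10)
E
```

```text
[-0.158 -0.219 -0.094  2.278  0.275  0.619 -2.129] [0.5   0.023 0.167] [ 0.966 -0.056  0.252  0.015]
claw housing [-0.0402  0.0028  0.0942] yaw -0.116 tilt 29.27 F [ 0.3 -0.1 -1.3] t 21.5333
19 rows of [-0.031, 0.46, 0.036, 0.078, 0.094, -0.113]
10 rows of [-0.014, 0.436, -0.076, 0.069, 0.095, -0.11]
```

Emit:
{"fn": "carry_out", "kwargs": {
  "commands": [
    [[-0.03, 0.46, 0.03, 0.078, 0.094, -0.113], [-0.03, 0.46, 0.03, 0.078, 0.094, -0.113], [-0.03, 0.46, 0.03, 0.078, 0.094, -0.113], [-0.03, 0.46, 0.03, 0.078, 0.094, -0.113], [-0.03, 0.46, 0.03, 0.078, 0.094, -0.113], [-0.03, 0.46, 0.03, 0.078, 0.094, -0.113], [-0.03, 0.46, 0.03, 0.078, 0.094, -0.113], [-0.03, 0.46, 0.03, 0.078, 0.094, -0.113], [-0.03, 0.46, 0.03, 0.078, 0.094, -0.113], [-0.03, 0.46, 0.03, 0.078, 0.094, -0.113], [-0.03, 0.46, 0.03, 0.078, 0.094, -0.113], [-0.03, 0.46, 0.03, 0.078, 0.094, -0.113], [-0.03, 0.46, 0.03, 0.078, 0.094, -0.113], [-0.03, 0.46, 0.03, 0.078, 0.094, -0.113], [-0.03, 0.46, 0.03, 0.078, 0.094, -0.113], [-0.03, 0.46, 0.03, 0.078, 0.094, -0.113], [-0.03, 0.46, 0.03, 0.078, 0.094, -0.113], [-0.03, 0.46, 0.03, 0.078, 0.094, -0.113], [-0.03, 0.46, 0.03, 0.078, 0.094, -0.113], [0, 0, 0, 0, 0, 0]]
  ]
}}

```text
clock: 23.2
position: [0.4824, -0.296, 0.1253]
ee_rot: [0.948, 0.059, 0.311, -0.028]
ft_force: [-0.9, -0.6, -1.8]
grip_width: 0.199
grasp_force: 80.6
```

```bash
python3 rec.py; python3 - <<'E'
from h import *
where()
R=rot(.156);steps(np.array([.5007,-.3255,.06]),R,10)
s=camera("scene");d=camera("side");w=camera("wrist");p=camera_params("wrist")
cl=(.6505,-.2998)
a=s[240:330,230:350];b=d[170:260,240:360]
c=d[290:410,290:450]
cv2.imwrite("pics/c10.png",np.hstack([cv2.resize(i,(400,300),interpolation=2) for i in(a,b)])[:,:,::-1])
cv2.imwrite("pics/d10.png",d[:,:,::-1]);cv2.imwrite("pics/s10.png",s[:,:,::-1])
# sink change mask vs start images
for n,i in(("scene",s),("side",d)):
    z=cv2.imread(f"pics/{n}0.png")[:,:,::-1];m=(cv2.absdiff(z,i).max(2)>30).astype(np.uint8)
    k,l,st,ce=cv2.connectedComponentsWithStats(m)
    print(n,[(st[j].tolist(),[plane(n,ce[j],.012)[:2].round(3).tolist()]) for j in range(1,k) if st[j][4]>60])
E
```

```text
[-0.416  0.212  1.28   2.184 -1.091  0.828  0.127] [ 0.482 -0.296  0.125] [ 0.948  0.059  0.311 -0.028]
claw housing [-0.0185 -0.2792  0.0703] yaw 0.1174 tilt 36.35 F [-0.9 -0.6 -1.8] t 23.2
10 rows of [-0.073, 0.081, 0.15, 0.004, 0.06, -0.03]
scene [([361, 44, 279, 203, 11843], [[0.477, -0.83]]), ([247, 245, 13, 15, 129], [[0.738, -0.007]]), ([276, 279, 27, 27, 457], [[0.597, 0.017]]), ([601, 319, 39, 161, 1512], [[0.016, -0.222]]), ([583, 365, 47, 110, 2630], [[0.028, -0.146]]), ([572, 367, 37, 70, 334], [[0.062, -0.155]]), ([627, 466, 13, 14, 70], [[-0.032, -0.094]])]
side [([275, 203, 26, 24, 422], [[0.598, 0.014]]), ([0, 208, 403, 246, 38227], [[0.234, -0.127]])]
```

Emit:
{"fn": "carry_out", "kwargs": {
  "commands": [
    [[-0.073, 0.081, 0.15, 0.004, 0.06, -0.03], [-0.073, 0.081, 0.15, 0.004, 0.06, -0.03], [-0.073, 0.081, 0.15, 0.004, 0.06, -0.03], [-0.073, 0.081, 0.15, 0.004, 0.06, -0.03], [-0.073, 0.081, 0.15, 0.004, 0.06, -0.03], [-0.073, 0.081, 0.15, 0.004, 0.06, -0.03], [-0.073, 0.081, 0.15, 0.004, 0.06, -0.03], [-0.073, 0.081, 0.15, 0.004, 0.06, -0.03], [-0.073, 0.081, 0.15, 0.004, 0.06, -0.03], [-0.073, 0.081, 0.15, 0.004, 0.06, -0.03], [0, 0, 0, 0, 0, 0], [0, 0, 0, 0, 0, 0]]
  ]
}}

```text
clock: 24.35
position: [0.5035, -0.3204, 0.0655]
ee_rot: [0.935, 0.075, 0.346, -0.029]
ft_force: [-0.2, -0.8, -1.4]
grip_width: 0.205
grasp_force: 80.7
```

```bash
python3 rec.py; python3 - <<'E'
from h import *
where()
R=rot(.156);steps(np.array([.5007,-.3255,.047]),R,6)
p=camera_params("wrist");w=camera("wrist");s=camera("side");cv2.imwrite("pics/w11.png",w[:,:,::-1]);cv2.imwrite("pics/d11.png",s[:,:,::-1])
o=get_obs();Rr=Ro.from_quat(o["ee_rot"]).as_matrix();print("claw top px pred",proj("wrist",np.array(o["position"])+Rr@(CL+[.043*.643,0,-.043*.766]),p))
g=(w.min(2)>200).astype(np.uint8);g[:, :250]=0;g[:,400:]=0;g[250:]=0
k,l,st,ce=cv2.connectedComponentsWithStats(g);print([st[j].tolist() for j in range(1,k) if st[j][4]>100])
E
```

```text
[ 0.48   0.29   0.351  2.14  -1.261  0.701  0.394] [ 0.503 -0.32   0.066] [ 0.935  0.075  0.346 -0.029]
claw housing [ 0.0076 -0.2963  0.0217] yaw 0.1578 tilt 40.63 F [-0.2 -0.8 -1.4] t 24.35
6 rows of [-0.061, 0.019, 0.049, -0.009, -0.018, 0.002]
claw top px pred [315.44070478  69.48849209]
[[372, 42, 28, 28, 519], [282, 65, 72, 7, 502], [308, 73, 22, 165, 1958]]
```

Emit:
{"fn": "carry_out", "kwargs": {
  "commands": [
    [[-0.06, 0.02, 0.05, -0.01, -0.018, 0], [-0.06, 0.02, 0.05, -0.01, -0.018, 0], [-0.06, 0.02, 0.05, -0.01, -0.018, 0], [-0.06, 0.02, 0.05, -0.01, -0.018, 0], [-0.06, 0.02, 0.05, -0.01, -0.018, 0], [-0.06, 0.02, 0.05, -0.01, -0.018, 0], [0, 0, 0, 0, 0, 0], [0, 0, 0, 0, 0, 0]]
  ]
}}

```text
clock: 25.12
position: [0.5011, -0.325, 0.0456]
ee_rot: [0.937, 0.074, 0.341, -0.028]
ft_force: [-6.9, 4.5, 11.5]
grip_width: 0.201
grasp_force: 82.5
```

```bash
python3 - <<'E'
from h import *
where();steps(np.array([.5007,-.3255,.0455]),rot(.156),4)
E
```

```text
claw housing [ 0.0055 -0.3017 -0.    ] yaw 0.1566 tilt 39.98 F [-6.9  4.5 11.5] t 25.1167
4 rows of [-0.003, 0.003, -0.002, -0.006, 0.001, 0.001]
```

Emit:
{"fn": "carry_out", "kwargs": {
  "commands": [
    [[0, 0, 0, 0, 0, 0], [0, 0, 0, 0, 0, 0], [0, 0, 0, 0, 0, 0], [0, 0, 0, 0, 0, 0], [0, 0, 0, 0, 0, 0], [0, 0, 0, 0, 0, 0]]
  ],
  "hand": -0.4
}}

```text
clock: 25.62
position: [0.5008, -0.3253, 0.0446]
ee_rot: [0.937, 0.074, 0.34, -0.027]
ft_force: [0.3, -0.9, -0.1]
grip_width: 0.702
grasp_force: 0.0
```

Emit:
{"fn": "carry_out", "kwargs": {
  "commands": [
    [[0, 0, -0.15, 0, 0, 0], [0, 0, -0.2, 0, 0, 0], [0, 0, -0.3, 0, 0, 0], [0, 0, -0.4, 0, 0, 0], [0, 0, -0.4, 0, 0, 0], [0, 0, -0.4, 0, 0, 0], [0, 0, -0.4, 0, 0, 0], [0, 0, -0.4, 0, 0, 0], [0, 0, -0.4, 0, 0, 0], [0, 0, -0.4, 0, 0, 0], [0, 0, 0, 0, 0, 0], [0, 0, 0, 0, 0, 0]]
  ]
}}

```text
clock: 26.62
position: [0.4132, -0.3398, 0.1516]
ee_rot: [0.937, 0.073, 0.34, -0.026]
ft_force: [-0.2, -0.1, -0.5]
grip_width: 0.699
grasp_force: 0.0
```

```bash
python3 - <<'E'
from h import *
where();s=camera("scene")[:,:,::-1];d=camera("side")[:,:,::-1]
cv2.imwrite("pics/fin.png",np.vstack([np.hstack([cv2.resize(s[170:260,345:465],(400,300)),cv2.resize(s[240:330,210:330],(400,300))]),np.hstack([cv2.resize(d[295:415,290:450],(400,300)),cv2.resize(d[130:250,230:390],(400,300))])]))
E
```

```text
claw housing [-0.0801 -0.327   0.1059] yaw 0.1564 tilt 39.93 F [-0.2 -0.1 -0.5] t 26.6167
```

View pics/fin.png

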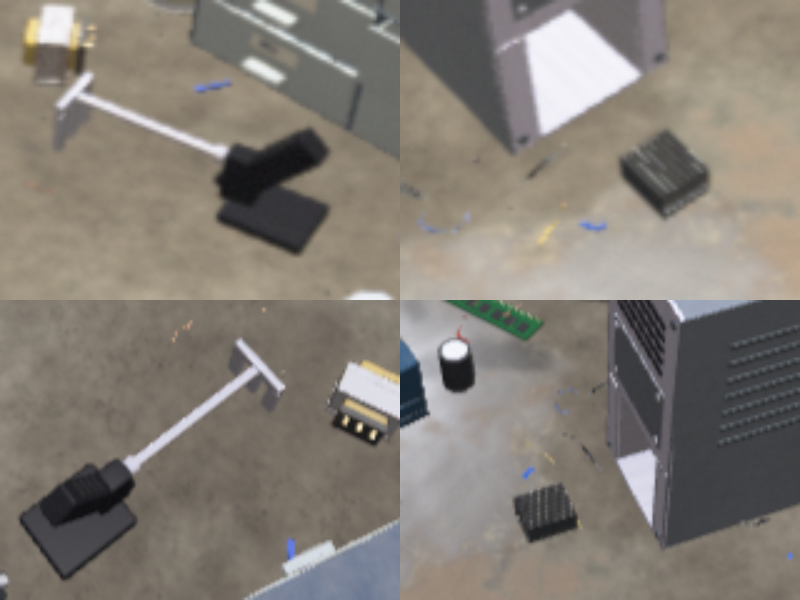

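The picture shows the picker upright on its foot and claw (crop rod ends (75,95) and (222,150)). The heat sink is flat on the bench in front of the mouth (crop (665,172)), and the capacitor and transformer are untouched. Handing in.

```bash
python3 -c "
from workcell import hand_in
print(hand_in())"
```

```text
the job is handed in; nothing more can be done
None
```

The job is handed in at about 27 s: the heat sink lies flat about 83 mm in front of the housing, the picker stands upright to the right where it began, and the capacitor and transformer look unmoved; the hand-in returned no verdict.

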